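Home the sample tumbler wheel

ROBOT

A 6-joint arm with a two-finger parallel gripper is mounted at the origin on the work surface. World frame = base frame: x ahead of the robot, y to its left, z up, the work surface at z = 0. Lengths are in m, angles in degrees, forces in N, time in s.
With the tool pointing down it reaches from about 0.325 to 0.925 m from the base axis. Payload 3.1 kg.
Tool frame: the origin (TCP) lies at the very end of the fingers, on their centre line; the grasp point (between the pads) lies 19 mm behind it; z points along the fingers, y is the direction in which the jaws open and shut (so a half turn about z gives the same grasp; the last joint's range is limited). The gripper opens to 85 mm and grips with 20 to 120 N. Pads are 22 mm wide; open, the fingers measure 114 mm over their backs; the gripper's body (76 mm by 85 mm) begins 54 mm behind the grasp point. The pads swing forward as they close: fully open they stand 13 mm farther back than shut.
Start: joints at [58.774, 12.427, 92.441, -0, 75.132, -6.429], TCP at [0.262, 0.567, 0.231] pointing down, gripper open.
Joint ranges: [-157.48, 157.48], [-44.54, 120.13], [17.64, 146.25], [-64.5, 244.5], [7.68, 150.69], [-147.95, 147.95]. Speed limits (degrees/s): [159.86, 159.86, 180, 180, 180, 180].

INTERFACE

Orientations are given as [roll, pitch, yaw] about the fixed x, y, z axes, in that order (R = Rz(yaw) Ry(pitch) Rx(roll)).
In Python, from plant import state, viewer, job, spotter gives the robot as it stands. The module is installed in compiled form; this text tells all that it offers.
- The arm moves only by the shell command python3 -m creep 'ROWS'. ROWS is JSON, a list of rows, each an object with "hand": the closure, from -1 (fully open) to 1 (shut); "travel": the shift along the tool's x, y, z in cm, a list of three; "angular": the turn, a rotation vector about the tool's x, y, z in degrees, a list of three. A call has 1 to 20 rows; each row shifts and turns the pose as measured when the row begins, along the tool's axes as they then stand; what a row does not reach is not made up. A row lasts 1/8 s, in which the tool goes at most 62.5 mm and 10.7 degrees, less where a joint would pass 70% of its speed; a pose out of reach is approached as far as the arm can. A call is refused whole if a number of a shift passes 6.25 or a number of a turn 10.7, either way. A call with a gripper value outside its range is refused whole. The fingers move at their own pace and stop on an object; the grip force is fixed at half the most. Time passes only in rows, so rows that do not move let the fingers close. It gives the time, the measured TCP pose, the force and the opening at its end, in the units of the state.
- state(): the state, without advancing time (a new reading comes with each control period).
- viewer.get_image(name): name is "scene" or "top" or "wrist"; returns a dict with "color" (384x512x3 uint8, blue, green, red), "fx", "fy", "cx", "cy" (pixels), "dist" ([k1, k2, p1, p2, k3] as OpenCV has them; the pictures are not rectified), "rvec" (rotation vector, rad) and "tvec" (3), from world to camera coordinates, as OpenCV has them; the wrist camera has in their place "tool_from_camera" (4x4, takes a point from camera to tool coordinates, whose origin is the TCP and whose axes are the flange's). Camera axes: x right, y down, z forward; pixel columns grow to the right and rows downward; lengths in m; the calibration is good to about 2 mm. A picture is of the moment at which its call begins: read the wrist's pose just before it. There is no depth.
- job.sign_off(): hands the job in, once; it reports no verdict.
Trained networks look in the newest picture that a camera, given by its name, has taken for a name from the list of things; names that differ only in an ending like _2 or _b are one class to them, and where a whole thing is asked for, a point or a joint stands for the part that bears it (a point fixed in the world has none). Each returns a list of dicts, best first, with "p" (0 to 1); they miss things now and then, are a little off and sometimes report something else, mostly with a low value. They report only what shows in the picture. A call takes as long as a camera call.
- spotter.spot_in(camera, thing): "extent" ([left, top, right, bottom] in pixels, round what is visible of it).
- spotter.silhouettes(camera, thing): "mask" (384x512 bool, what is visible of it) and "extent" ([left, top, right, bottom] in pixels, round what is visible of it).
The state is a dict: "clock": time; "joints": joint angles; "joint_velocities": joint speeds; "joint_efforts": joint torques, N m; "ee_pos": TCP position; "ee_rot": TCP orientation; "contact_force": force on the tool from outside, world axes, zero at the start; "ft_torque": the same for the moment, N m; "width": finger opening in m.
Only numpy, scipy, OpenCV 4.12 (cv2) and the standard library are available. Lean on these libraries where they do the work, as an engineer would, in place of code of your own. Each camera call takes 0.05 s, during which the arm holds its last target. There are 200 camera calls.

TASK

The wheel of the blue sample tumbler has stopped with its orange-capped vial low down, away from the top. Turn the wheel (its vials can be pushed from the open side, in under the wire guard) until the orange cap points straight up between the two yellow pointers, and leave the wheel standing there; do not knock about the bottle, jar and beaker that stand beside it.

Things in the scene. Friction and masses are not known exactly. Their poses are not given: they have to be found in the camera images.
- wheel (a joint): angle of the grey wheel on its level axle, rad: 0 or 6.283 (any whole turn) when the orange-capped vial points straight up; it grows as the top moves towards the tumbler's open front (the robot's left) and the front goes down. No stops: turns either way against an even friction of 0.15 N m (about 2 N at the caps) and stays where it is left. At the start between 2.2 and 4.6.
- orange_cap (a point): centre of the outer end of the orange cap, 110 mm from the axle; z points radially outward. The wheel is a disc 144 mm in diameter, 30 mm thick; 8 rigid vials are fixed in its rim every 45 degrees, standing out radially to 110 mm from the axle, each 21 mm in diameter with a 22 mm long cap: one orange, seven black. An orange stripe on both faces of the disc leads to the orange one.
- axle (a point): centre of the wheel on its axle, fixed to the stand, 160 mm above the table. y runs along the axle, z is up, -x is the tumbler's open front, turned roughly to the robot's left. Blue upright on the +y side: y 50 to 62 mm, x -30 to 30, up to 30 above the axle. Blue motor box on the -y side, nearer the robot: y -150 to -50, x -55 to 91, up to 40 above the axle. Black base plate: top 148 mm below the axle.
- guard_edge (a point): middle of the front edge of the level wire guard over the wheel, 78 mm ahead of the axle and 140 mm above it; axes as the axle's. The guard runs 203 mm back from here and 84 mm to each side, on two posts at the rear; below it the front is open. A tool tilted some 35 to 45 degrees, pointing down and in under the guard (along the axle's +x), reaches the vials at the upper front; a vertical one meets the guard.
- pointers (a point): point midway between the two yellow pointers that hang from the guard 45 mm to each side of the wheel's middle, 120 mm straight above the axle; the orange cap belongs upright between them
- sample_bottle: loose clear glass bottle with black cap, 92 mm in diameter, 190 mm tall, origin under its centre; stands behind the tumbler (its +x side)
- amber_jar: loose amber jar with black lid, 64 mm in diameter, 85 mm tall, origin under its centre; stands behind the tumbler (its +x side)
- beaker: loose glass beaker, 72 mm in diameter, 90 mm tall, origin under its centre; stands beside the tumbler on its +y side

How it is judged (in metres and radians):
At the end, for the whole second after the job is handed in: The orange-capped vial points straight up, within 0.15 rad (8.6 degrees) either way, and the wheel is at rest (under 0.05 rad/s) (angle between orange_cap's own z axis and vertical below 0.15 rad and velocity of joint wheel between -0.05 and 0.05 rad/s); the robot touches nothing.
It fails at once if the bottle, jar or beaker beside the tumbler is shifted more than 50 mm from where it stood (distance of any of sample_bottle, amber_jar, beaker from where it was at the start of the episode above 0.05 m).
It also fails if it takes over 64 s, if anything falls off the work surface, if the arm or the gripper's body presses on something with over 40 N, if the wrist force passes 120 N, or if a joint passes its speed limit or range.

## Working session

There is one attempt and no reset: what is moved stays moved. The work goes in short steps, Python scripts to look and compute and a shell command to move; the robot and the scene stay as the last step left them, time stands still between calls to the robot, and variables do not carry over. Pictures are saved under pics/ and viewed, about 8 in all and at most 12, crops included, and the job is handed in when it is done.

```bash
mkdir -p pics
python3 - <<'E'
from plant import state, viewer, spotter
import cv2, numpy as np
s=state(); print({k:np.round(s[k],3).tolist() for k in ('clock','ee_pos','ee_rot','contact_force','width')})
ims=[]
for c in ('scene','top'):
    g=viewer.get_image(c); cv2.imwrite(f'pics/{c}0.png',g['color']); 
    R=cv2.Rodrigues(np.array(g['rvec']))[0]; print(c,g['fx'],g['cx'],g['cy'],g['dist'],'campos',-R.T@np.array(g['tvec']),'fwd',R[2])
    for t in ('wheel','orange_cap','axle','sample_bottle','amber_jar','beaker'):
        print(t,[(np.round(d['extent']).tolist(),round(d['p'],2)) for d in spotter.spot_in(c,t)[:2]])
E
```

```text
{'clock': 0.0, 'ee_pos': [0.262, 0.567, 0.23], 'ee_rot': [-179.864, -0.017, 155.201], 'contact_force': [0.729, 0.084, -0.441], 'width': 0.085}
scene 348.58579156360213 253.51119807631184 191.3579937697478 [0.0302376 0.        0.        0.        0.       ] campos [ 1.04404483 -0.19921646  0.84556601] fwd [-0.60403726  0.2237729  -0.76489521]
wheel [([256.0, 164.0, 336.0, 224.0], 0.9)]
orange_cap [([260.0, 164.0, 330.0, 224.0], 0.78)]
axle [([223.0, 126.0, 353.0, 279.0], 0.62)]
sample_bottle [([205.0, 216.0, 243.0, 279.0], 0.7)]
amber_jar []
beaker [([300.0, 256.0, 330.0, 297.0], 0.88)]
top 389.3447100174624 253.59531931741077 198.69451777635413 [-0.01068678  0.          0.          0.          0.        ] campos [ 0.47455026 -0.01293044  1.08341239] fwd [ 0.08818985 -0.02736382 -0.99572776]
wheel [([142.0, 147.0, 260.0, 267.0], 0.74), ([150.0, 190.0, 245.0, 212.0], 0.61)]
orange_cap [([148.0, 192.0, 241.0, 210.0], 0.71), ([192.0, 124.0, 220.0, 150.0], 0.55)]
axle [([142.0, 149.0, 260.0, 268.0], 0.8)]
sample_bottle [([262.0, 169.0, 299.0, 207.0], 0.9)]
amber_jar [([274.0, 237.0, 298.0, 265.0], 0.71)]
beaker [([193.0, 124.0, 218.0, 150.0], 0.6)]
```

Run:
```python
import cv2,numpy as np
a=cv2.imread('pics/scene0.png')[110:310,190:390]; b=cv2.imread('pics/top0.png')[110:280,120:320]
b=cv2.copyMakeBorder(b,0,30,0,0,cv2.BORDER_CONSTANT)
cv2.imwrite('pics/v1.png',cv2.resize(np.hstack([a,b]),(800,400),interpolation=cv2.INTER_CUBIC))
```

```text
(no output)
```

View pics/v1.png

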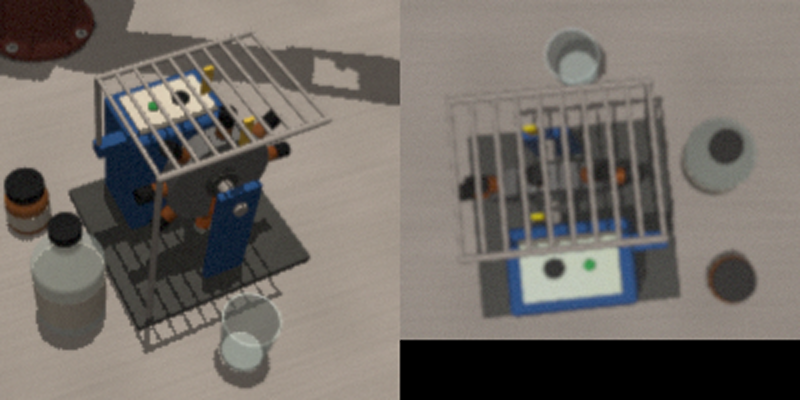

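```bash
cat > h.py <<'E'
import numpy as np, cv2
from plant import state, viewer, spotter
from scipy.spatial.transform import Rotation as Rn
def proj(g,P): return cv2.projectPoints(np.array(P,float).reshape(-1,3),np.array(g['rvec']),np.array(g['tvec']),np.array([[g['fx'],0,g['cx']],[0,g['fy'],g['cy']],[0,0,1.]]),np.array(g['dist']))[0].reshape(-1,2)
def pose(p,P):
    c,s=np.cos(p[2]),np.sin(p[2]); P=np.array(P,float).reshape(-1,3)
    return np.c_[p[0]+c*P[:,0]-s*P[:,1],p[1]+s*P[:,0]+c*P[:,1],.16+P[:,2]]
def cap(th,r=.11,y=0): return [-r*np.sin(th),y,r*np.cos(th)]
def wristcam(g,s):
    T=np.eye(4); T[:3,:3]=Rn.from_euler('xyz',s['ee_rot'],degrees=True).as_matrix(); T[:3,3]=s['ee_pos']
    M=np.linalg.inv(T@np.array(g['tool_from_camera'])); g['rvec']=cv2.Rodrigues(M[:3,:3])[0]; g['tvec']=M[:3,3]; return g
E
python3 - <<'E'
from h import *
from scipy.optimize import least_squares
G=np.array([[-78,84,140],[125,84,140],[125,-84,140],[-78,-84,140],[0,45,122],[0,-45,122]])/1000
t=np.array([[143.5,159],[246,151],[254,230],[151.5,241],[184,174],[189,218]])
s=np.array([[355,170.5],[270,200],[238.5,150],[316,128],[314,172],[294,146]])
gt=viewer.get_image('top');gs=viewer.get_image('scene')
f=lambda p:np.r_[(proj(gt,pose(p,G))-t).ravel(),(proj(gs,pose(p,G))-s).ravel()]
r=least_squares(f,[.47,.13,-1.57],loss='soft_l1'); p=r.x; print(p,np.degrees(p[2])); print(np.round(f(p).reshape(-1,2),1))
np.save('p.npy',p)
im=gs['color'].copy(); im=cv2.resize(im[140:260,230:360],None,fx=6,fy=6*1)[:600]
cv2.imwrite('pics/v2raw.png',im)
for d in range(0,360,45):
    th=np.radians(d); q=proj(gs,pose(p,[cap(th,.06,.015)]))[0]; q=(q-[230,140]+.5)*6
    cv2.putText(im,str(d),tuple(int(v) for v in q),0,.5,(255,255,0),1)
cv2.imwrite('pics/v2.png',im)
# hue mask of orange
for n,g in(('t',gt),('s',gs)):
    h=cv2.cvtColor(g['color'],cv2.COLOR_BGR2HSV); m=(h[...,0]>5)&(h[...,0]<18)&(h[...,1]>170)&(h[...,2]>120)
    k,l,st,c=cv2.connectedComponentsWithStats(m.astype('uint8')); print(n,[(st[i][4],np.round(c[i]).tolist()) for i in range(1,k) if st[i][4]>2])
E
```

```text
[ 0.55149637  0.1019215  -1.47788967] -84.67684081050432
[[ 0.2 -0.7]
 [-2.6 -2.3]
 [-2.1  0.7]
 [-1.1  0.2]
 [ 1.2  0.8]
 [ 0.1  0.1]
 [-0.1  0.3]
 [ 0.7  0.5]
 [-0.5 -2.1]
 [-1.3 -3. ]
 [-0.8  3. ]
 [-0.5  3.3]]
t [(np.int32(125), [493.0, 76.0]), (np.int32(4), [230.0, 198.0])]
s [(np.int32(3), [318.0, 173.0])]
```

View pics/v2.png

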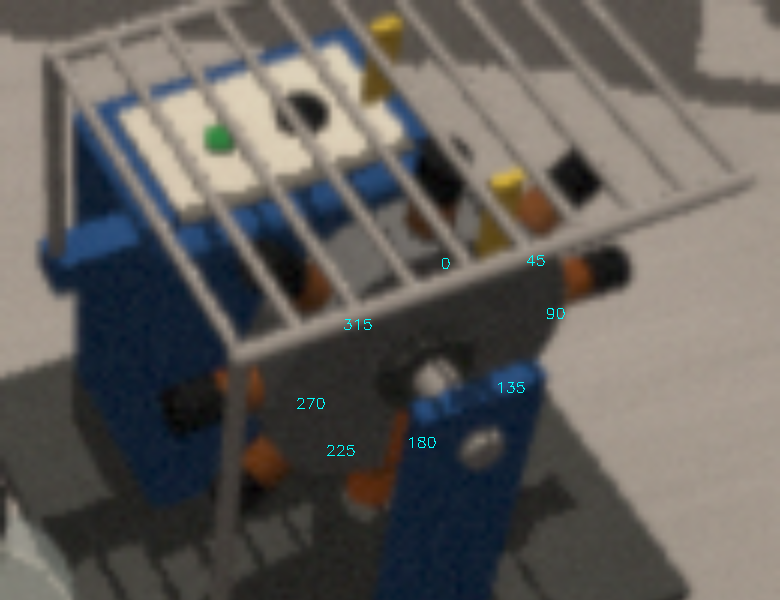

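Run:
```python
from h import *
p=np.load('p.npy'); gs=viewer.get_image('scene')
caps=np.array([[437,172],[575,178],[607,268],[275,265],[192,402],[245,490]])/6+[230,140]
best=[]
for o in np.arange(0,45,1):
    q=proj(gs,pose(p,[cap(np.radians(o+45*k),.099) for k in range(8)]))
    d=np.linalg.norm(caps[:,None]-q[None],axis=2); best.append((d.min(1).sum(),o,d.argmin(1).tolist()))
print(sorted(best)[:4])
for d in range(150,240,10):
    print(d,[((q-[230,140])*6).round().tolist() for q in proj(gs,pose(p,[cap(np.radians(d),r,.015) for r in (.03,.045,.06)]))])
print('hub',((proj(gs,pose(p,[[0,.015,0]]))-[230,140])*6).round())
s=state(); print(s['clock'])
M=Rn.from_euler('xyz',s['ee_rot'],degrees=True).as_matrix(); print(M.round(3)); 
g=viewer.get_image('wrist'); print(np.round(g['tool_from_camera'],3),g['fx'])
```

```text
[(np.float64(5.140097593909724), np.int64(2), [0, 1, 2, 7, 6, 5]), (np.float64(5.419897082846431), np.int64(3), [0, 1, 2, 7, 6, 5]), (np.float64(6.153611176540832), np.int64(1), [0, 1, 2, 7, 6, 5]), (np.float64(7.37738406729167), np.int64(4), [0, 1, 2, 7, 6, 5])]
150 [[443.0, 386.0], [454.0, 399.0], [465.0, 411.0]]
160 [[433.0, 393.0], [439.0, 409.0], [445.0, 424.0]]
170 [[422.0, 398.0], [423.0, 417.0], [425.0, 435.0]]
180 [[412.0, 403.0], [408.0, 424.0], [404.0, 444.0]]
190 [[401.0, 406.0], [392.0, 429.0], [383.0, 451.0]]
200 [[391.0, 408.0], [377.0, 431.0], [364.0, 454.0]]
210 [[382.0, 408.0], [364.0, 432.0], [346.0, 456.0]]
220 [[374.0, 407.0], [352.0, 431.0], [329.0, 454.0]]
230 [[367.0, 405.0], [341.0, 427.0], [316.0, 449.0]]
hub [[420. 359.]]
0.85
[[-0.908  0.419  0.   ]
 [ 0.419  0.908  0.   ]
 [-0.     0.    -1.   ]]
[[-0.    -0.959 -0.284  0.072]
 [ 1.    -0.001  0.    -0.001]
 [-0.    -0.284  0.959 -0.144]
 [ 0.     0.     0.     1.   ]] 319.30860228412564
```

```bash
cat >> h.py <<'E'
P=np.load('p.npy')
def target(tilt=40):
    f=-np.array([np.cos(P[2]),np.sin(P[2]),0]); Z=np.array([0,0,1.]); t=np.radians(tilt)
    x=f*np.cos(t)-Z*np.sin(t); z=-Z*np.cos(t)-f*np.sin(t); return np.c_[x,np.cross(z,x),z]
def rep(pts,tilt=40):
    s=state(); R=Rn.from_euler('xyz',s['ee_rot'],degrees=True).as_matrix(); T=target(tilt)
    c=np.array(s['ee_pos']); a=c-[P[0],P[1],.16]; cy,sy=np.cos(P[2]),np.sin(P[2])
    print('clk',s['clock'],'tip axle mm',(1000*np.array([cy*a[0]+sy*a[1],-sy*a[0]+cy*a[1],a[2]])).round(1),'F',np.round(s['contact_force'],1),'w',s['width'])
    print('rot deg tool',np.degrees(Rn.from_matrix(R.T@T).as_rotvec()).round(1))
    for q in pts:
        w=pose(P,np.array(q)/1000)[0]; print(q,'travel cm',(R.T@(w-c)*100).round(1),'in T',(T.T@(w-c)*100).round(1)); c=w
E
python3 -m creep '[{"hand":1,"travel":[0,0,0],"angular":[0,0,10]},{"hand":1,"travel":[0,0,0],"angular":[0,0,10]},{"hand":1,"travel":[0,0,0],"angular":[0,0,10]},{"hand":1,"travel":[0,0,0],"angular":[0,0,10]},{"hand":1,"travel":[0,0,0],"angular":[0,0,10]},{"hand":1,"travel":[0,0,0],"angular":[0,0,10]},{"hand":1,"travel":[0,0,0],"angular":[0,-10,0]},{"hand":1,"travel":[0,0,0],"angular":[0,-10,0]},{"hand":1,"travel":[0,0,0],"angular":[0,-10,0]},{"hand":1,"travel":[0,0,0],"angular":[0,-10,0]}]'
python3 -c "
from h import *
rep([(-150,0,200),(-110,0,140),(-62,0,86)])"
```

```text
clock: 2.15
ee_pos: [0.2633, 0.5656, 0.2353]
ee_rot: [179.6, 40.9, 92.7]
contact_force: [-0.0, 0.6, -0.9]
width: 0.0002
clk 2.15 tip axle mm [-488.4 -244.    75.3] F [-0.   0.6 -0.9] w 0.0001863007727503357
rot deg tool [-1.4  0.9 -2. ]
(-150, 0, 200) travel cm [-32.9  25.8  12.2] in T [-33.9  24.4  12.2]
(-110, 0, 140) travel cm [0.9 0.1 7.2] in T [0.8 0.  7.2]
(-62, 0, 86) travel cm [-0.1  0.2  7.2] in T [-0.2  0.   7.2]
```

```bash
python3 -m creep '[{"hand":1,"travel":[-4.2,3.1,1.5],"angular":[-1.4,0.9,-2]},{"hand":1,"travel":[-4.2,3.1,1.5],"angular":[0,0,0]},{"hand":1,"travel":[-4.2,3.1,1.5],"angular":[0,0,0]},{"hand":1,"travel":[-4.2,3.1,1.5],"angular":[0,0,0]},{"hand":1,"travel":[-4.2,3.1,1.5],"angular":[0,0,0]},{"hand":1,"travel":[-4.2,3.1,1.5],"angular":[0,0,0]},{"hand":1,"travel":[-4.2,3.1,1.5],"angular":[0,0,0]},{"hand":1,"travel":[0,0,0],"angular":[0,0,0]}]'
python3 - <<'E'
from h import *
rep([(-150,0,200),(-110,0,140),(-62,0,86)])
s=state(); g=wristcam(viewer.get_image('wrist'),s); im=g['color'].copy()
for d in (2,47,92):
    for r in (.08,.11):
        q=proj(g,pose(P,cap(np.radians(d),r)))[0]; cv2.circle(im,tuple(int(v) for v in q),3,(255,255,0),1)
for x in ((-.078,.084,.14),(-.078,-.084,.14)):
    q=proj(g,pose(P,x))[0]; cv2.circle(im,tuple(int(v) for v in q),4,(0,255,0),1)
cv2.imwrite('pics/w1.png',im)
E
```

```text
clock: 3.15
ee_pos: [0.5133, 0.2908, 0.3278]
ee_rot: [-178.6, 41.6, 96.8]
contact_force: [-0.5, 0.5, -1.1]
width: 0.0
clk 3.15 tip axle mm [-191.6  -20.5  167.8] F [-0.5  0.5 -1.1] w 2.1856867275503823e-05
rot deg tool [-0.4  1.6  1.1]
(-150, 0, 200) travel cm [-5.3  2.   0.3] in T [-5.3  2.   0.2]
(-110, 0, 140) travel cm [1.  0.1 7.1] in T [0.8 0.  7.2]
(-62, 0, 86) travel cm [-0.   0.1  7.2] in T [-0.2  0.   7.2]
```

View pics/w1.png

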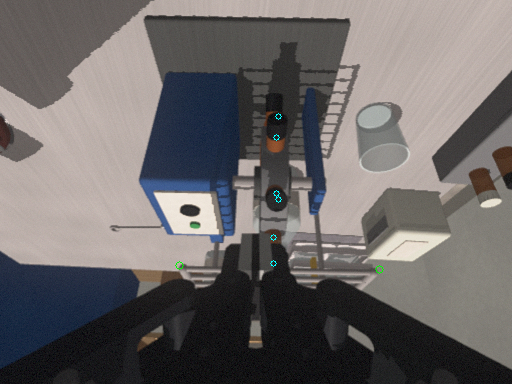

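```bash
python3 -m creep '[{"hand":1,"travel":[-1.8,0.7,1.6],"angular":[-0.4,1.6,1.1]},{"hand":1,"travel":[-1.8,0.7,1.6],"angular":[0,0,0]},{"hand":1,"travel":[-1.8,0.7,1.6],"angular":[0,0,0]},{"hand":1,"travel":[0,0,0],"angular":[0,0,0]}]'
python3 -c "
from h import *
rep([(-122,0,165),(-52,0,80),(-90,0,45),(-100,0,17),(-97,0,-30)])"
```

```text
clock: 3.7
ee_pos: [0.5385, 0.2223, 0.3217]
ee_rot: [-179.4, 39.9, 96.0]
contact_force: [0.1, 0.3, -0.6]
width: 0.0002
clk 3.7 tip axle mm [-121.    -1.7  161.7] F [ 0.1  0.3 -0.6] w 0.00024669617585448004
rot deg tool [-0.1 -0.1  0.5]
(-122, 0, 165) travel cm [-0.1  0.2 -0.3] in T [-0.1  0.2 -0.3]
(-52, 0, 80) travel cm [ 0.1  0.  11. ] in T [ 0.1  0.  11. ]
(-90, 0, 45) travel cm [5.2 0.  0.2] in T [ 5.2 -0.   0.2]
(-100, 0, 17) travel cm [2.6 0.  1.5] in T [ 2.6 -0.   1.5]
(-97, 0, -30) travel cm [2.8 0.  3.8] in T [2.8 0.  3.8]
```

```bash
python3 -m creep '[{"hand":1,"travel":[0,0.1,2.8],"angular":[0,0,0]},{"hand":1,"travel":[0,0,2.8],"angular":[0,0,0]},{"hand":1,"travel":[0,0,2.8],"angular":[0,0,0]},{"hand":1,"travel":[0,0,2.6],"angular":[0,0,0]},{"hand":1,"travel":[0,0,0],"angular":[0,0,0]}]'
python3 -c "
from h import *
rep([(-52,0,80),(-90,0,45)])"
```

```text
clock: 4.32
ee_pos: [0.5452, 0.1532, 0.2342]
ee_rot: [-179.3, 39.8, 96.3]
contact_force: [-0.8, -0.3, 0.3]
width: -0.0
clk 4.325 tip axle mm [-51.6  -1.6  74.2] F [-0.8 -0.3  0.3] w -3.6994701419492e-05
rot deg tool [-0.1 -0.2  0.7]
(-52, 0, 80) travel cm [-0.3  0.2 -0.5] in T [-0.3  0.2 -0.5]
(-90, 0, 45) travel cm [5.2 0.1 0.3] in T [ 5.2 -0.   0.2]
```

```bash
python3 -m creep '[{"hand":1,"travel":[1.2,0,-0.1],"angular":[0,0,0]},{"hand":1,"travel":[1.2,0,-0.1],"angular":[0,0,0]},{"hand":1,"travel":[1.3,0,0],"angular":[0,0,0]},{"hand":1,"travel":[1.3,0,0],"angular":[0,0,0]},{"hand":1,"travel":[0.9,0,0.5],"angular":[0,0,0]},{"hand":1,"travel":[0.9,0,0.5],"angular":[0,0,0]},{"hand":1,"travel":[0.9,0,0.5],"angular":[0,0,0]},{"hand":1,"travel":[0,0,0],"angular":[0,0,0]}]'
python3 - <<'E'
from h import *
rep([(-100,0,17),(-97,0,-30)])
g=viewer.get_image('scene'); im=g['color'][140:260,230:360].copy(); cv2.imwrite('pics/s2.png',cv2.resize(im,None,fx=5,fy=5))
E
```

```text
clock: 5.32
ee_pos: [0.5404, 0.2121, 0.1733]
ee_rot: [-179.7, 39.6, 96.3]
contact_force: [0.5, 0.4, 0.7]
width: 0.0005
clk 5.325 tip axle mm [-110.7   -0.8   13.3] F [0.5 0.4 0.7] w 0.000511696330645841
rot deg tool [ 0.3 -0.4  0.7]
(-100, 0, 17) travel cm [-1.1  0.1  0.4] in T [-1.1  0.1  0.4]
(-97, 0, -30) travel cm [2.8 0.  3.8] in T [2.8 0.  3.8]
```

View pics/s2.png

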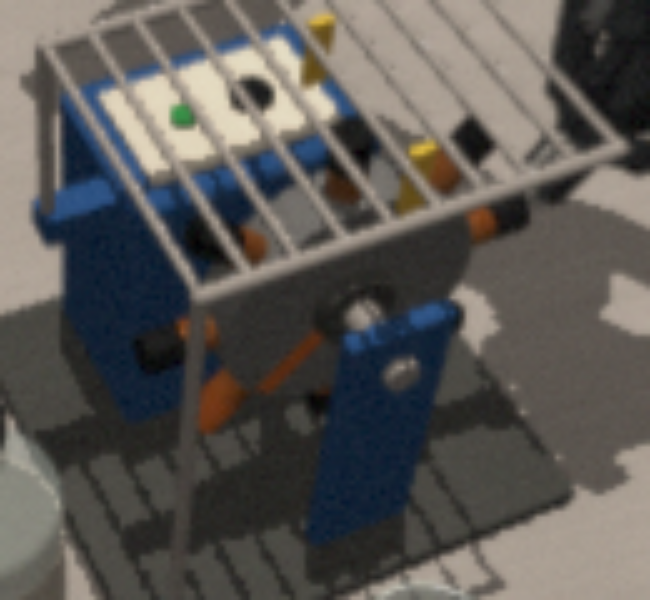

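```bash
cat >> h.py <<'E'
def angle(cams=('scene',)):
    # orange-cap/stripe score per angle
    for c in cams:
        g=viewer.get_image(c); h=g['color'].astype(float); o=h[...,2]-h[...,0]; o=cv2.GaussianBlur(o,(0,0),.8)
        sc=[]
        for d in range(0,360,2):
            q=proj(g,pose(P,[cap(np.radians(d),r,.015) for r in np.linspace(.03,.068,12)])).astype(np.float32)
            sc.append(cv2.remap(o.astype(np.float32),q[:,:1].copy(),q[:,1:].copy(),1).mean())
        sc=np.array(sc); b=sc.argmax(); k=np.arange(b-6,b+7); w=np.maximum(sc[k%180]-sc.max()*.4,0); print(c,'stripe angle',(2*(k*w).sum()/w.sum()).round(1),'score',sc.max().round())
    return g
E
python3 -m creep '[{"hand":1,"travel":[0.3,0,1.1],"angular":[0,0,0]},{"hand":1,"travel":[0.4,0,1.1],"angular":[0,0,0]},{"hand":1,"travel":[0.4,0,1.1],"angular":[0,0,0]},{"hand":1,"travel":[0.4,0,1.1],"angular":[0,0,0]},{"hand":1,"travel":[0,0,0],"angular":[0,0,0]}]'
python3 -c "
from h import *
rep([(-140,0,20),(-140,0,100),(-85,0,62)])
angle()"
```

```text
clock: 6.0
ee_pos: [0.5428, 0.1971, 0.1283]
ee_rot: [-179.9, 39.2, 96.1]
contact_force: [-0.0, 0.3, -0.1]
width: -0.0002
clk 6.0 tip axle mm [-95.6   0.2 -31.7] F [-0.   0.3 -0.1] w -0.000179612238947989
rot deg tool [ 0.4 -0.8  0.6]
(-140, 0, 20) travel cm [ 0.2  0.  -6.8] in T [ 0.1 -0.  -6.8]
(-140, 0, 100) travel cm [-5.1 -0.  -6.2] in T [-5.1 -0.  -6.1]
(-85, 0, 62) travel cm [-1.9 -0.1  6.4] in T [-1.8 -0.   6.4]
scene stripe angle 251.2 score 57.0
```

```bash
python3 -m creep '[{"hand":1,"travel":[0,0,-3.5],"angular":[0.4,-0.8,0.6]},{"hand":1,"travel":[0,0,-3.5],"angular":[0,0,0]},{"hand":1,"travel":[-2.6,0,-3.1],"angular":[0,0,0]},{"hand":1,"travel":[-2.6,0,-3.1],"angular":[0,0,0]},{"hand":1,"travel":[0,0,0],"angular":[0,0,0]},{"hand":1,"travel":[-0.6,0,2.1],"angular":[0,0,0]},{"hand":1,"travel":[-0.6,0,2.1],"angular":[0,0,0]},{"hand":1,"travel":[-0.6,0,2.1],"angular":[0,0,0]},{"hand":1,"travel":[0,0,0],"angular":[0,0,0]}]'
python3 -c "
from h import *
rep([(-85,0,62),(-95,0,20),(-96,0,-31)])
angle()"
```

```text
clock: 7.18
ee_pos: [0.5394, 0.1771, 0.2218]
ee_rot: [-178.9, 40.8, 95.7]
contact_force: [-1.2, 0.3, 0.2]
width: 0.0002
clk 7.175 tip axle mm [-76.   -5.   61.8] F [-1.2  0.3  0.2] w 0.0001671969143995245
rot deg tool [-0.9  0.8  0.2]
(-85, 0, 62) travel cm [ 0.7  0.5 -0.6] in T [ 0.7  0.5 -0.6]
(-95, 0, 20) travel cm [3.5 0.1 2.5] in T [ 3.5 -0.   2.6]
(-96, 0, -31) travel cm [3.4 0.1 3.8] in T [ 3.4 -0.   3.8]
scene stripe angle 251.3 score 56.0
```

```bash
python3 -m creep '[{"hand":1,"travel":[1.1,0.2,0.3],"angular":[-0.9,0.8,0.2]},{"hand":1,"travel":[1.1,0.2,0.4],"angular":[0,0,0]},{"hand":1,"travel":[1.0,0.1,0.6],"angular":[0,0,0]},{"hand":1,"travel":[1.0,0,0.7],"angular":[0,0,0]},{"hand":1,"travel":[0.8,0,1.0],"angular":[0,0,0]},{"hand":1,"travel":[0.8,0,1.0],"angular":[0,0,0]},{"hand":1,"travel":[0.8,0,1.0],"angular":[0,0,0]},{"hand":1,"travel":[0.8,0,0.9],"angular":[0,0,0]},{"hand":1,"travel":[0,0,0],"angular":[0,0,0]}]'
python3 -c "
from h import *
rep([(-96,0,-31),(-140,0,20),(-140,0,100),(-80,0,62)])
angle()"
```

```text
clock: 8.35
ee_pos: [0.5436, 0.1997, 0.1228]
ee_rot: [179.9, 39.9, 95.4]
contact_force: [0.8, -0.5, -0.0]
width: 0.0001
clk 8.35 tip axle mm [-98.1   1.2 -37.2] F [ 0.8 -0.5 -0. ] w 0.00014760972564106076
rot deg tool [ 0.2 -0.1  0.1]
(-96, 0, -31) travel cm [-0.6 -0.1 -0.3] in T [-0.6 -0.1 -0.3]
(-140, 0, 20) travel cm [ 0.1  0.  -6.7] in T [ 0.1  0.  -6.7]
(-140, 0, 100) travel cm [-5.1  0.  -6.1] in T [-5.1 -0.  -6.1]
(-80, 0, 62) travel cm [-2.2 -0.   6.8] in T [-2.2  0.   6.8]
scene stripe angle 296.9 score 63.0
```

```bash
python3 -m creep '[{"hand":1,"travel":[0,0,-3.6],"angular":[0.2,0,0]},{"hand":1,"travel":[0,0,-3.6],"angular":[0,0,0]},{"hand":1,"travel":[-2.7,0,-3.2],"angular":[0,0,0]},{"hand":1,"travel":[-2.7,0.2,-3.2],"angular":[0,0,0]},{"hand":1,"travel":[0,0,0],"angular":[0,0,0]},{"hand":1,"travel":[-0.6,0.1,2.1],"angular":[0,0,0]},{"hand":1,"travel":[-0.6,0,2.1],"angular":[0,0,0]},{"hand":1,"travel":[-0.6,0,2.1],"angular":[0,0,0]},{"hand":1,"travel":[0,0,0],"angular":[0,0,0]}]'
python3 -c "
from h import *
rep([(-80,0,62),(-95,0,20),(-96,0,-31)])
angle()"
```

```text
clock: 9.52
ee_pos: [0.5442, 0.1866, 0.2207]
ee_rot: [-179.2, 40.0, 95.8]
contact_force: [-0.2, -0.0, -0.2]
width: 0.0001
clk 9.525 tip axle mm [-85.    0.6  60.7] F [-0.2 -0.  -0.2] w 8.011688237232958e-05
rot deg tool [-0.5 -0.   0.3]
(-80, 0, 62) travel cm [-0.5 -0.1  0.2] in T [-0.5 -0.1  0.2]
(-95, 0, 20) travel cm [3.8 0.  2.3] in T [ 3.8 -0.   2.3]
(-96, 0, -31) travel cm [3.4 0.1 3.8] in T [ 3.4 -0.   3.8]
scene stripe angle 297.0 score 64.0
```

```bash
python3 -m creep '[{"hand":1,"travel":[0.8,0,0.6],"angular":[-0.5,0,0.3]},{"hand":1,"travel":[0.8,0,0.6],"angular":[0,0,0]},{"hand":1,"travel":[0.9,0,0.7],"angular":[0,0,0]},{"hand":1,"travel":[0.8,0,0.7],"angular":[0,0,0]},{"hand":1,"travel":[0.8,0,1.0],"angular":[0,0,0]},{"hand":1,"travel":[0.8,0,1.0],"angular":[0,0,0]},{"hand":1,"travel":[0.8,0,1.0],"angular":[0,0,0]},{"hand":1,"travel":[0.8,0,0.9],"angular":[0,0,0]},{"hand":1,"travel":[0,0,0],"angular":[0,0,0]}]'
python3 -c "
from h import *
rep([(-96,0,-31),(-140,0,20),(-140,0,100),(-80,0,62)])
angle()"
```

```text
clock: 10.7
ee_pos: [0.5439, 0.1973, 0.1232]
ee_rot: [179.9, 39.9, 95.4]
contact_force: [-0.1, -0.9, -0.1]
width: -0.0
clk 10.7 tip axle mm [-95.7   1.3 -36.8] F [-0.1 -0.9 -0.1] w -2.1141484120910172e-05
rot deg tool [ 0.1 -0.1  0.1]
(-96, 0, -31) travel cm [-0.3 -0.1 -0.5] in T [-0.3 -0.1 -0.5]
(-140, 0, 20) travel cm [ 0.1  0.  -6.7] in T [ 0.1  0.  -6.7]
(-140, 0, 100) travel cm [-5.1  0.  -6.1] in T [-5.1 -0.  -6.1]
(-80, 0, 62) travel cm [-2.2 -0.   6.8] in T [-2.2  0.   6.8]
scene stripe angle 340.6 score 43.0
```

```bash
python3 -m creep '[{"hand":1,"travel":[0,0,-3.6],"angular":[0.1,0,0]},{"hand":1,"travel":[0,0,-3.6],"angular":[0,0,0]},{"hand":1,"travel":[-2.7,0,-3.2],"angular":[0,0,0]},{"hand":1,"travel":[-2.7,0.2,-3.2],"angular":[0,0,0]},{"hand":1,"travel":[0,0,0],"angular":[0,0,0]},{"hand":1,"travel":[-0.6,0.1,2.1],"angular":[0,0,0]},{"hand":1,"travel":[-0.6,0,2.1],"angular":[0,0,0]},{"hand":1,"travel":[-0.6,0,2.1],"angular":[0,0,0]},{"hand":1,"travel":[0,0,0],"angular":[0,0,0]},{"hand":1,"travel":[0.8,0,0.6],"angular":[-0.5,0,0.3]},{"hand":1,"travel":[0.8,0,0.6],"angular":[0,0,0]},{"hand":1,"travel":[0.5,0,0.4],"angular":[0,0,0]},{"hand":1,"travel":[0,0,0],"angular":[0,0,0]}]'
python3 - <<'E'
from h import *
rep([(-100,0,22),(-100,0,17)])
g=angle(); im=g['color'].copy()
for d in (0,):
    for r in (.03,.072,.11):
        for y in (0.015,):
            q=proj(g,pose(P,cap(np.radians(d),r,y)))[0]; print(q.round(1),'->',((q-[230,120])*5).round())
cv2.imwrite('pics/s3.png',cv2.resize(im[120:240,230:360],None,fx=5,fy=5,interpolation=cv2.INTER_CUBIC))
E
```

```text
clock: 12.38
ee_pos: [0.5436, 0.192, 0.1926]
ee_rot: [-180.0, 40.0, 95.5]
contact_force: [0.4, 0.0, -0.2]
width: 0.0001
clk 12.375 tip axle mm [-90.4   0.5  32.6] F [ 0.4  0.  -0.2] w 9.259647077163899e-05
rot deg tool [ 0.1 -0.   0.1]
(-100, 0, 22) travel cm [ 1.4 -0.   0.2] in T [ 1.4 -0.   0.2]
(-100, 0, 17) travel cm [0.3 0.  0.4] in T [0.3 0.  0.4]
scene stripe angle 350.0 score 42.0
[301.4 192.3] -> [357. 361.]
[303.5 180.9] -> [368. 304.]
[305.6 169.8] -> [378. 249.]
```

View pics/s3.png

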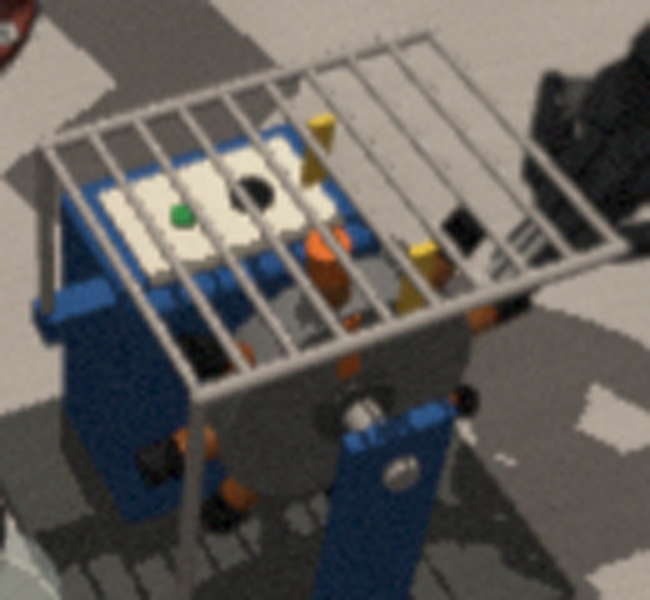

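```bash
python3 -m creep '[{"hand":1,"travel":[0.4,0,0.2],"angular":[0,0,0]},{"hand":1,"travel":[0.4,0,0.2],"angular":[0,0,0]},{"hand":1,"travel":[0.4,0,0.2],"angular":[0,0,0]},{"hand":1,"travel":[0,0,0],"angular":[0,0,0]}]'
python3 - <<'E'
from h import *
rep([(-100,0,22),(-100,0,17)])
g=angle(); 
im=g['color'].copy()
cv2.imwrite('pics/s4.png',cv2.resize(im[130:210,260:340],None,fx=7,fy=7,interpolation=cv2.INTER_CUBIC))
E
```

```text
clock: 12.92
ee_pos: [0.5438, 0.1975, 0.1809]
ee_rot: [179.9, 40.0, 95.4]
contact_force: [-0.2, -0.5, 0.1]
width: -0.0002
clk 12.925 tip axle mm [-95.9   1.2  20.9] F [-0.2 -0.5  0.1] w -0.00024856788621084326
rot deg tool [0.1 0.  0. ]
(-100, 0, 22) travel cm [ 0.2 -0.1 -0.3] in T [ 0.2 -0.1 -0.3]
(-100, 0, 17) travel cm [ 0.3 -0.   0.4] in T [0.3 0.  0.4]
scene stripe angle 355.9 score 44.0
```

View pics/s4.png

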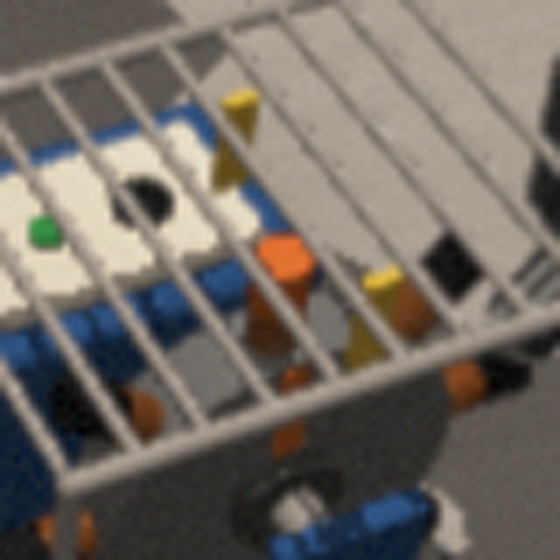

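Run:
```python
from h import *
for c in('scene','top'):
    g=viewer.get_image(c)
    print(c,[(d,proj(g,pose(P,cap(np.radians(d),.11)))[0].round(1).tolist()) for d in range(-10,7,4)], 'ptr',proj(g,pose(P,[[0,.045,.12],[0,-.045,.12],[0,0,.12]])).round(1).tolist())
    h=g['color'].astype(float); m=((h[...,2]-h[...,0]>110)&(h[...,2]>170)&(h[...,1]<.62*h[...,2])).astype('uint8')
    k,l,st,ce=cv2.connectedComponentsWithStats(m); print([(int(st[i][4]),ce[i].round(1).tolist()) for i in range(1,k) if st[i][4]>2])
    m=((h[...,2]-h[...,0]>90)&(h[...,1]>.68*h[...,2])).astype('uint8')
    k,l,st,ce=cv2.connectedComponentsWithStats(m); print('yellow',[(st[i].tolist(),ce[i].round(1).tolist()) for i in range(1,k) if st[i][4]>2])
```

```text
scene [(-10, [295.0, 168.4]), (-6, [298.0, 167.1]), (-2, [300.9, 166.0]), (2, [303.8, 165.0]), (6, [306.7, 164.2])] ptr [[313.1, 175.7], [293.4, 150.0], [302.9, 162.4]]
[(35, [300.4, 166.3])]
yellow [([292, 143, 5, 3, 10], [294.1, 143.7]), ([312, 168, 5, 4, 13], [314.2, 169.4])]
top [(-10, [197.2, 196.0]), (-6, [193.5, 196.4]), (-2, [189.8, 196.7]), (2, [186.1, 197.1]), (6, [182.5, 197.5])] ptr [[185.4, 174.9], [189.2, 218.1], [187.3, 196.4]]
[(27, [188.7, 196.6])]
yellow [([182, 173, 6, 3, 16], [184.5, 173.9]), ([186, 217, 6, 3, 17], [188.4, 217.9])]
```

```bash
python3 -m creep '[{"hand":1,"travel":[0,0,-1.5],"angular":[0,0,0]},{"hand":1,"travel":[0,0,-3],"angular":[0,0,0]},{"hand":1,"travel":[0,0,-4],"angular":[0,0,0]},{"hand":1,"travel":[1,0,-4],"angular":[0,0,0]},{"hand":1,"travel":[1,0,-4],"angular":[0,0,0]},{"hand":1,"travel":[0,0,0],"angular":[0,0,0]},{"hand":1,"travel":[0,0,0],"angular":[0,0,0]},{"hand":1,"travel":[0,0,0],"angular":[0,0,0]}]'
python3 - <<'E'
from h import *
rep([])
for c in('scene','top'):
    g=viewer.get_image(c); h=g['color'].astype(float); m=((h[...,2]-h[...,0]>110)&(h[...,2]>170)&(h[...,1]<.62*h[...,2])).astype('uint8')
    k,l,st,ce=cv2.connectedComponentsWithStats(m); print(c,[(int(st[i][4]),ce[i].round(1).tolist()) for i in range(1,k) if st[i][4]>2])
    cv2.imwrite(f'pics/{c}5.png',g['color'])
angle()
a=cv2.imread('pics/scene5.png')[110:310,190:390]; b=cv2.imread('pics/top5.png')[110:310,120:320]
cv2.imwrite('pics/v5.png',cv2.resize(np.hstack([a,b]),(800,400),interpolation=cv2.INTER_CUBIC))
E
```

```text
clock: 14.08
ee_pos: [0.5306, 0.3242, 0.3014]
ee_rot: [179.8, 39.8, 95.3]
contact_force: [-0.2, -0.4, 1.3]
width: -0.0002
clk 14.075 tip axle mm [-2.233e+02 -2.000e-01  1.414e+02] F [-0.2 -0.4  1.3] w -0.00018924274112887805
rot deg tool [ 0.2 -0.2  0. ]
scene [(32, [300.2, 166.3])]
top [(26, [188.7, 196.8])]
scene stripe angle 355.8 score 43.0
```

View pics/v5.png

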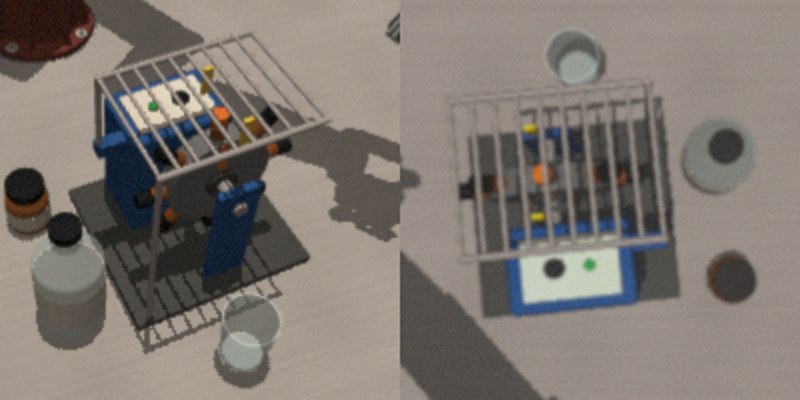

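```bash
python3 -c "
from plant import job
print(job.sign_off())"
```

```text
the job is handed in; nothing more can be done
None
```

I turned the wheel about 178° with the closed fingers, tilted 40° in under the guard, using four downward pushes on successive vials at the open front. I then backed the tool about 18 cm out and handed the job in at about 14 s of the 64 s allowed.

- **Orange cap angle:** it stands between the pointers, slightly short of vertical. The readings disagree a little: about -3° from the scene view of the cap, -1° to -2° from the top view, and -4° from the stripe. All are inside the ±8.6° limit, so I did not correct further.
- **Wheel at rest:** the cap's image position was the same to within 0.3 px before and after the tool withdrew. I did not measure its speed directly.
- **Bottle, jar and beaker:** they look unmoved in the before and after pictures. I compared them by eye only.
- **Contact:** the tool stands clear of everything. The wrist force read about 1 N at each check.

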